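# Clip a wing coupon onto the inspection stage

## Task

On the inspection stand, press the red tail of the spring clip right down onto the stage with one fingertip and, while you hold it there, push the orange wing coupon under the raised nose with the other fingertip until it is fully home against both stop pins. Then let go of the tail so that the clip holds the coupon down. Nothing is to be picked up or lifted, and the screwdriver, tape roll and jar stay where they are.

Things in the scene. Friction and masses are not known exactly. Their poses are not given: they have to be found in the camera images.
- stage: Fixed stand: grey base 210 x 180 x 18 mm (x -72 to 138, y -112 to 68) with a dark stage plate on it, x -68 to 68, y -82 to 58 mm, its flat top 24 mm above the bench. Origin on the bench, right below the middle of the clip's hinge pin; z up. The clip's tail points to +y, its nose to -y; the coupon starts on the -y side and is pushed to +y.
- stop_pins (a point): Point on the stage top midway between the two steel stop pins (6 mm diameter, 8 mm tall, at stage x = -28 and +28, y = -6 mm); they stop the coupon's edge at stage y = -9 mm. Between them the clip's bracket cheeks, 12 mm tall, stand at x = +-13, y -5 to 5 mm.
- pillar_top (a point): Top of the stand's pillar, 203 mm above the bench, at stage x = 115, y = -86 mm. Pillar 12 mm thick, with a clamp boss 26 mm square (156 to 184 mm high); its boom is swung away to -y, off the stage, with a white camera head (34 mm diameter, 109 to 200 mm high) at x = 115, y = -181 mm.
- clip (a joint): Clip's turn about its hinge pin (along stage x, 8 mm above the stage top), rad: 0 = shut, tail up; 0.35 = tail flat on the stage (hard stop), nose up. Springs back when let go. Holding it down takes about 7 N at 30 mm from the pin, 15 N at 14 mm. Gap under the nose: 6 mm shut, 13 mm open. Clamping the coupon it rests at about 0.17.
- clip_tail (a point): Middle of the upper face of the clip's red tail, 30 mm from the pin. Flat plate 22 mm wide (x), 3 mm thick, from 8 to 50 mm on the pin's +y side. Pressed down, its upper face is level, 3 mm above the stage top, and a fingertip may slide along it. Shut, it slopes up 20 degrees away from the pin, its end about 22 mm above the stage top.
- clip_nose (a point): Underside of the tip of the clip's steel nose, 18 mm wide (x), about 20 mm on the -y side of the hinge pin.
- coupon: Loose orange flat bar 80 (x) by 26 (y) by 10 mm (z), about 28 g, lying on the stage just outside the nose; origin at the centre of its underside. Push its outer long edge (-y side), which starts 50 to 58 mm on the -y side of the hinge pin. Fully home, its origin is at stage y = -22 mm and its long side along stage x.
- screwdriver: Loose yellow-handled screwdriver, 170 mm long, lying on the bench beside the stand; to be left alone.
- tape_roll: Loose roll of black tape lying flat on the bench, 60 mm outside diameter, 19 mm high; to be left alone.
- jar: Loose small jar with a blue cap, 44 mm diameter, 52 mm high, on the bench; to be left alone.
There are look-alikes about, which are no part of the job. Of the things that look like the coupon, the smallest one is meant.

How it is judged:
By the outcome, as a careful person would: the job done as asked, in the order asked, and still so for the second after the job is handed in, with the robot touching nothing.
It also fails if it takes over 38 s, if anything falls off the work surface, if the arm or the gripper's body presses on something with over 40 N, if the wrist force passes 120 N, or if a joint passes its speed limit or range.

## Robot

A 6-joint arm with a two-finger parallel gripper is mounted at the origin on the work surface. World frame = base frame: x ahead of the robot, y to its left, z up, the work surface at z = 0. Lengths are in m, angles in rad, forces in N, time in s.
With the tool pointing down it reaches from about 0.275 to 0.75 m from the base axis. Payload 10.2 kg.
Tool frame: the origin (TCP) lies on the centre line of the jaws, within the pads' length; the fingertips stand 22 mm ahead of it and the grasp point (between the pads) lies 3 mm ahead of it; z points along the fingers, y is the direction in which the jaws open and shut (so a half turn about z gives the same grasp; the last joint's range is limited). The gripper opens to 88 mm and grips with 3 to 60 N. Pads are 18 mm wide; open, the fingers measure 123 mm over their backs; the gripper's body (75 mm by 187 mm) begins 45 mm behind the grasp point.
Start: joints at [-1.466, 0.313, 1.498, -0, 1.331, -0.223], TCP at [0.169, -0.497, 0.261] pointing down, gripper open.
Joint ranges: [-2.94, 2.94], [-0.97, 2.17], [0.19, 2.56], [-1.23, 4.37], [0.02, 3.11], [-2.88, 2.88]. Speed limits (rad/s): [2.39, 2.39, 3.01, 3.14, 3.14, 3.14].

## Interface

Orientations are given as a 3x3 rotation matrix whose columns are the frame's x, y, z axes.
In Python, from workcell import readout, optics, r gives the robot as it stands. The module is installed in compiled form; this text tells all that it offers.
- The arm moves only by the shell command python3 -m inch 'ROWS' [FORCE]. ROWS is JSON, a list of rows, each a list of 7 numbers: the shift along the tool's x, y, z in m, then the turn, a rotation vector about the tool's x, y, z in rad, then the opening in per cent of the stroke, from 0 (shut) to 100 (fully open). In form: [[tx, ty, tz, rx, ry, rz, gripper], ...]. A call has 1 to 20 rows; each row shifts and turns the commanded pose from where the row before left it, along the tool's axes as they then stand; what a row does not reach is not made up. A row lasts 1/8 s, in which the tool goes at most 62.5 mm and 10.7 degrees, less where a joint would pass 70% of its speed; a pose out of reach is approached as far as the arm can. A call with a gripper value outside its range is refused whole. The fingers move at their own pace and stop on an object; FORCE is the grip in N (left out, the last holds). Time passes only in rows, so rows that do not move let the fingers close. It gives the time, the measured TCP pose, the force and the opening at its end, in the units of the state.
- readout.sense(): the state, without advancing time (a new reading comes with each control period).
- optics.snapshot(name): name is "scene" or "top"; returns (picture, depth): 384x512x3 uint8, blue, green, red; 384x512 float32, m along the optical axis (not along the pixel's ray), 0 where there is no reading.
- optics.calibration(name): a dict with "fov_y" (degrees; the focal length in pixels is half the picture's height over the tangent of half this angle, whatever the lens; pixels are square), "cx", "cy" (the principal point, pixels), "rvec" (rotation vector, rad) and "tvec" (3), from world to camera coordinates, as OpenCV has them. Camera axes: x right, y down, z forward; pixel columns grow to the right and rows downward; lengths in m; the calibration is good to about 2 mm. A picture is of the moment at which its call begins. calibration takes no time and is no camera call.
- r.finish_job(): hands the job in, once; it reports no verdict.
The state is a dict: "clock": time; "qpos": joint angles; "joint_vel": joint speeds; "tau": joint torques, N m; "ee_pos": TCP position; "orientation": TCP orientation; "wrist_force": force on the tool from outside, world axes, zero at the start; "moment": the same for the moment, N m; "finger_gap": finger opening in m.
Only numpy, scipy, OpenCV 4.12 (cv2) and the standard library are available. Lean on these libraries where they do the work, as an engineer would, in place of code of your own. Each camera call takes 0.05 s, during which the arm holds its last target.

## Working session

There is one attempt and no reset: what is moved stays moved. The work goes in short steps, Python scripts to look and compute and a shell command to move; the robot and the scene stay as the last step left them, time stands still between calls to the robot, and variables do not carry over. Pictures are saved under pics/ and viewed, and the job is handed in when it is done.

```bash
mkdir -p pics; ls; python3 - <<'E'
from workcell import readout, optics, r
import cv2,numpy as np
s=readout.sense()
for k,v in s.items(): print(k,np.round(v,4).tolist())
for n in ("scene","top"):
    p,d=optics.snapshot(n); cv2.imwrite(f"pics/{n}0.png",p); np.save(f"pics/{n}0.npy",d)
    print(n,optics.calibration(n))
E
```

```text
pics
clock 0.0
qpos [-1.4664, 0.3134, 1.4984, -0.0, 1.331, -0.2234]
joint_vel [0.0009, 0.0018, -0.0001, 0.0024, -0.0002, 0.0008]
tau [0.0004, -40.2211, -25.2268, 0.0695, 0.0353, -0.0001]
ee_pos [0.169, -0.4968, 0.2602]
orientation [[0.9468, 0.322, -0.0001], [0.322, -0.9468, 0.0013], [0.0003, -0.0013, -1.0]]
wrist_force [-0.1393, -0.0121, -1.0841]
moment [0.0002, -0.0259, 0.0413]
finger_gap 0.0884
scene {'fov_y': 46.25473202231962, 'cx': 258.57360006451034, 'cy': 192.237153560026, 'rvec': array([ 0.76445262,  2.46868884, -1.21218195]), 'tvec': array([ 0.41792107, -0.11336288,  1.41301999])}
top {'fov_y': 50.17185708998546, 'cx': 253.4600650256598, 'cy': 197.70952456838546, 'rvec': array([ 2.17044165, -2.12325352,  0.15265334]), 'tvec': array([0.05292657, 0.55346178, 0.95525826])}
```

View pics/scene0.png

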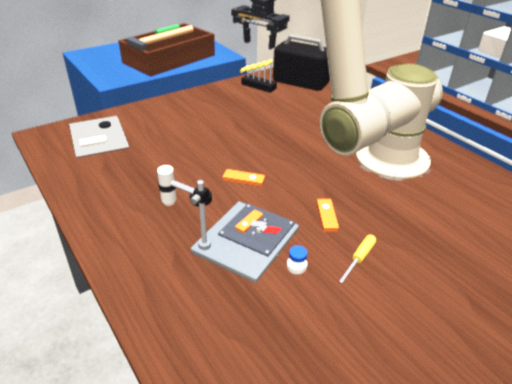

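View pics/top0.png

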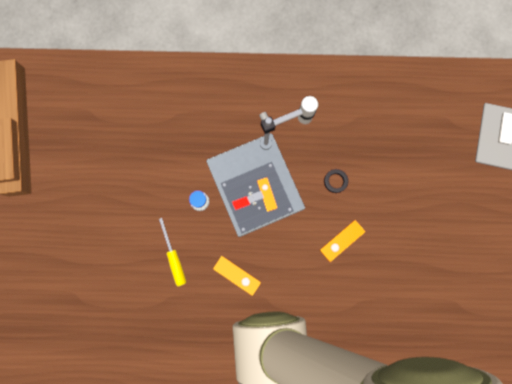

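The top view shows the stage at about (255,188), with the red tail at (241,203), the coupon at (267,195) and the pillar at (267,130). The two larger orange bars are on the bench. Next I measure.

```bash
cat > h.py <<'E'
import numpy as np,cv2
from workcell import readout, optics, r
def cam(n):
    c=optics.calibration(n); R,_=cv2.Rodrigues(c['rvec']); f=192/np.tan(np.radians(c['fov_y']/2))
    return R,c['tvec'],f,c['cx'],c['cy']
def ray(n,u,v,z):
    R,t,f,cx,cy=cam(n); d=R.T@np.array([(u-cx)/f,(v-cy)/f,1]); o=-R.T@t
    return o+d*(z-o[2])/d[2]
def proj(n,P):
    R,t,f,cx,cy=cam(n); p=R@np.asarray(P,float)+t; return np.array([f*p[0]/p[2]+cx,f*p[1]/p[2]+cy])
def crop(p,x0,x1,y0,y1,k,fn):
    cv2.imwrite(fn,cv2.resize(p[y0:y1,x0:x1],None,fx=k,fy=k,interpolation=cv2.INTER_CUBIC))
E
python3 - <<'E'
from h import *
for n,b in (("top",(195,320,120,245)),("scene",(185,310,170,280))):
    p=cv2.imread(f"pics/{n}0.png"); crop(p,*b,4.6,f"pics/{n}0c.png")
    h=cv2.cvtColor(p,cv2.COLOR_BGR2HSV)
    om=cv2.inRange(h,(10,180,150),(24,255,255)); rm=cv2.inRange(h,(0,180,100),(6,255,255))|cv2.inRange(h,(174,180,100),(180,255,255))
    for nm,m,z in (("or",om,.034),("red",rm,.035)):
        cs,_=cv2.findContours(m,cv2.RETR_EXTERNAL,cv2.CHAIN_APPROX_NONE)
        for c in cs:
            if cv2.contourArea(c)<25: continue
            rc=cv2.minAreaRect(c); bp=cv2.boxPoints(rc)
            W=np.array([ray(n,*q,z) for q in bp]); print(n,nm,np.round(rc[0],1),cv2.contourArea(c),np.round(W[:,:2].mean(0),4),"sides",np.round(np.linalg.norm(np.diff(W,axis=0),axis=1)[:2],4)); print(np.round(W[:,:2],4).tolist())
    R,t,f,cx,cy=cam(n); print("campos",np.round(-R.T@t,3),f)
E
```

```text
top or [236.5 275.2] 755.5 [0.3664 0.1014] sides [0.0396 0.1149]
[[0.3806, 0.1605], [0.4139, 0.1389], [0.3518, 0.0422], [0.3192, 0.064]]
top or [342.1 240.5] 753.5 [ 0.454  -0.1503] sides [0.1162 0.0402]
[[0.4309, -0.0934], [0.5073, -0.181], [0.4768, -0.2072], [0.401, -0.1197]]
top or [268.4 198.5] 152.0 [0.5518 0.0288] sides [0.0225 0.0529]
[[0.5729, 0.0481], [0.5806, 0.0269], [0.5306, 0.0095], [0.5231, 0.0306]]
top or [263.4 183.6] 33.5 [0.5886 0.0416] sides [0.0226 0.022 ]
[[0.5951, 0.0559], [0.6028, 0.0346], [0.582, 0.0274], [0.5744, 0.0486]]
top red [240.4 202.8] 95.0 [0.5397 0.0965] sides [0.0359 0.0193]
[[0.5419, 0.1167], [0.5553, 0.0835], [0.5375, 0.0763], [0.524, 0.1095]]
campos [0.411 0.063 1.024] 410.1382937728344
scene or [322.6 218.9] 46.0 [0.4122 0.1335] sides [0.0449 0.1143]
[[0.4212, 0.0841], [0.3776, 0.0736], [0.4051, 0.1845], [0.445, 0.1918]]
scene or [243.5 181. ] 89.0 [ 0.488  -0.1052] sides [0.1136 0.0375]
[[0.5252, -0.152], [0.4302, -0.0897], [0.452, -0.0592], [0.5447, -0.1201]]
campos [1.041 0.727 0.757] 449.5426068721561
```

```bash
sleep 1
```

```text
(no output)
```

View pics/top0c.png

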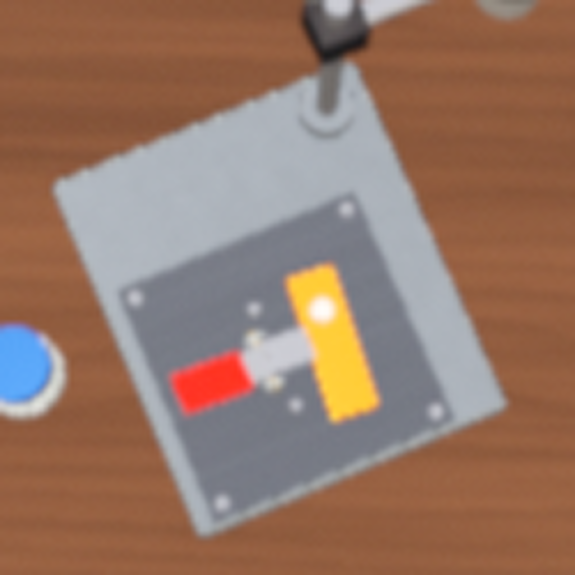

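View pics/scene0c.png

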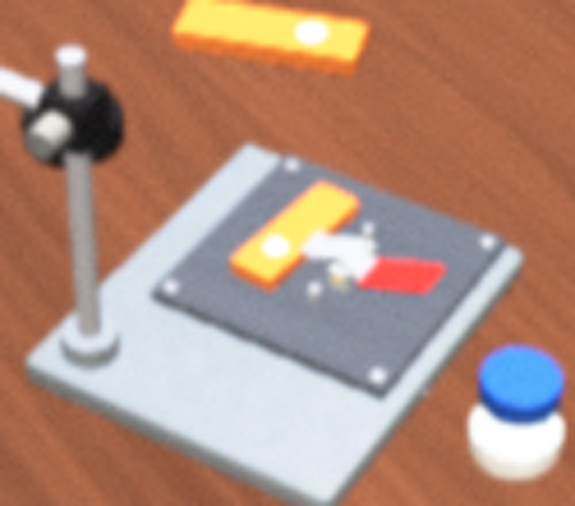

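```bash
python3 - <<'E'
from h import *
p=cv2.imread("pics/top0.png")
g=cv2.cvtColor(p,cv2.COLOR_BGR2GRAY)
h=cv2.cvtColor(p,cv2.COLOR_BGR2HSV)
# initial corners
def refine(pts):  # line fit edges by gradient along normals
    pts=np.array(pts,float); out=[]; gf=cv2.GaussianBlur(p,(0,0),.7).astype(np.float32)
    lines=[]
    for i in range(4):
        a,b=pts[i],pts[(i+1)%4]; d=(b-a)/np.linalg.norm(b-a); nrm=np.array([-d[1],d[0]]); P=[]
        for s in np.linspace(.12,.88,40):
            c=a+(b-a)*s; o=np.arange(-3,3.01,.1); q=(c+o[:,None]*nrm).astype(np.float32)
            v=cv2.remap(gf,q[:,0].reshape(1,-1),q[:,1].reshape(1,-1),cv2.INTER_LINEAR)[0]
            gr=np.abs(np.gradient(v,axis=0)).sum(1)
            k=gr.argmax()
            if 3<k<57: P.append(q[k])
        P=np.array(P); l=cv2.fitLine(P.astype(np.float32),cv2.DIST_HUBER,0,.01,.01).ravel(); lines.append(l); 
    for i in range(4):
        l1,l2=lines[i-1],lines[i]
        A=np.array([[l1[0],-l2[0]],[l1[1],-l2[1]]]); s=np.linalg.solve(A,(l2[2:]-l1[2:])); out.append(l1[2:]+s[0]*l1[:2])
    return np.array(out)
o=np.array([195,120])
conv=lambda L:[(np.array(q)+.5)/4.6-.5+o for q in L]
base=conv([(55,185),(355,65),(505,405),(205,535)]); bs=np.array([(138,68),(138,-112),(-72,-112),(-72,68)])/1e3
plate=conv([(120,290),(355,195),(450,420),(215,520)]); ps=np.array([(68,58),(68,-82),(-68,-82),(-68,58)])/1e3
def fit(S,W):
    sc,wc=S.mean(0),W.mean(0); H=(S-sc).T@(W-wc); a=np.arctan2(H[0,1]-H[1,0],H[0,0]+H[1,1])
    R=np.array([[np.cos(a),-np.sin(a)],[np.sin(a),np.cos(a)]]); t=wc-R@sc; return a,t,np.linalg.norm(S@R.T+t-W,axis=1)*1e3
allS=[];allW=[]
for nm,c,s,z in (("base",base,bs,.018),("plate",plate,ps,.024)):
    q=refine(c); print(nm,np.round(q-c,2).tolist())
    W=np.array([ray("top",*x,z)[:2] for x in q]); a,t,e=fit(s,W); print(np.degrees(a),t,np.round(e,1)); allS+=list(s);allW+=list(W)
a,t,e=fit(np.array(allS),np.array(allW)); print("all",np.degrees(a),t,np.round(e,1))
# scene check
R=np.array([[np.cos(a),-np.sin(a)],[np.sin(a),np.cos(a)]])
np.savez("stage.npz",a=a,t=t)
for n in("scene","top"):
    im=cv2.imread(f"pics/{n}0.png"); k=4.6; b=(185,170) if n=="scene" else (195,120)
    big=cv2.resize(im[b[1]:b[1]+125,b[0]:b[0]+125],None,fx=k,fy=k,interpolation=cv2.INTER_CUBIC)
    for s,z in [(x,.018) for x in bs]+[(x,.024) for x in ps]+[(np.array([.028,-.006]),.032),(np.array([-.028,-.006]),.032),(np.array([.0,.047]),.045),(np.array([.0,.030]),.039)]:
        w=R@s+t; u=proj(n,[*w,z]); c=((u-np.array(b)+.5)*k-.5); cv2.circle(big,tuple(int(x) for x in np.round(c)),3,(0,255,0),1)
    cv2.imwrite(f"pics/{n}0d.png",big)
E
```

```text
base [[-1.05, -0.26], [-0.62, -1.41], [0.72, 0.49], [-1.03, 1.12]]
24.44088033912862 [0.55149095 0.06862533] [0.4 0.3 0.3 0.6]
plate [[-0.81, 0.09], [-0.24, -0.82], [1.86, 2.08], [0.59, 2.43]]
24.244264974180346 [0.54962918 0.0675449 ] [2.3 2.6 2.6 2.3]
all 24.404453026641143 [0.55054681 0.06809065] [1.4 1.5 1.  0.5 1.5 1.2 3.9 3.2]
```

```bash
sleep 1
```

```text
(no output)
```

View pics/top0d.png

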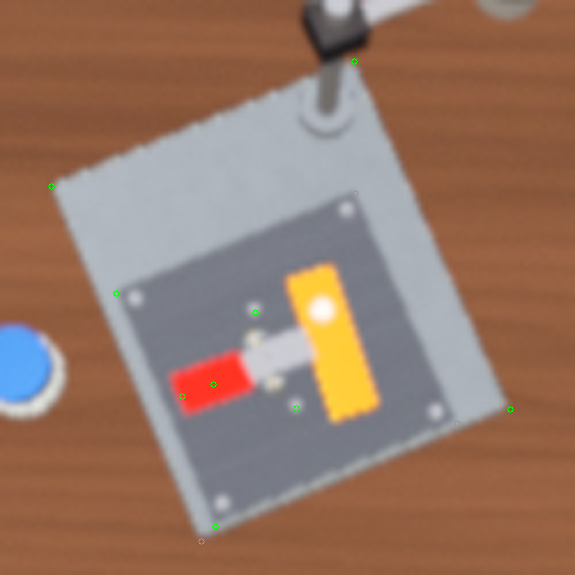

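View pics/scene0d.png

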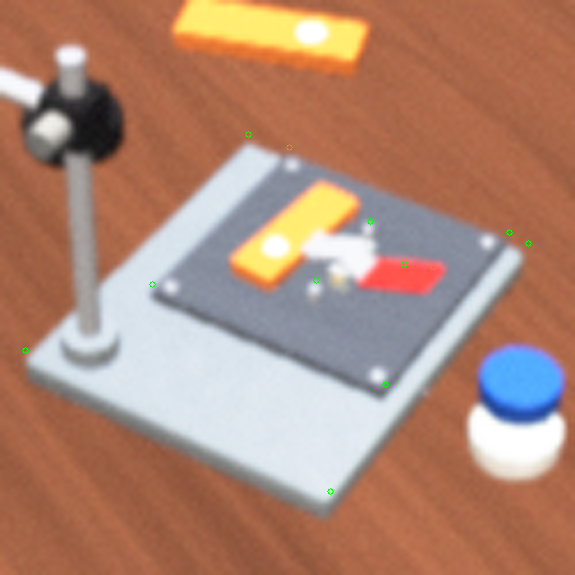

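The crops confirm the layout. Pins are at crop (254,308) and (296,404), the red tail is around (213,383), and the coupon spans (287–380, 265–420). In the scene view, the points projected from the top-view fit are off by about 2 px, which is the size of the calibration error. Next I locate the coupon and tail in the stage frame.

```bash
python3 - <<'E'
from h import *
p=cv2.imread("pics/top0.png")
a=np.radians(24.42); t=np.array([.5520,.0685]); np.savez("stage.npz",a=a,t=t)
R=np.array([[np.cos(a),-np.sin(a)],[np.sin(a),np.cos(a)]])
S=lambda u,v,z:(R.T@(ray("top",u,v,z)[:2]-t))*1e3
o=np.array([195,120]); cv=lambda q:(np.array(q)+.5)/4.6-.5+o
for nm,q,z in (("pin+",(254,308),.032),("pin-",(296,404),.032),("plate",(120,290),.024),("plate",(355,195),.024),("plate",(450,420),.024),("plate",(215,520),.024),("jar cap",(18,362),.052)):
    print(nm,np.round(S(*cv(q),z),1))
h=cv2.cvtColor(p,cv2.COLOR_BGR2HSV)
om=cv2.inRange(h,(10,120,120),(26,255,255)); om[:,:255]=0; om[:170]=0; om[220:]=0; om[:,285:]=0
rm=cv2.inRange(h,(0,150,100),(8,255,255))|cv2.inRange(h,(172,150,100),(180,255,255))
for nm,m,z in (("coupon",om,.034),("tail",rm,.037)):
    ys,xs=np.nonzero(m); pts=cv2.convexHull(np.stack([xs,ys],1).astype(np.int32)); rc=cv2.minAreaRect(pts); bp=cv2.boxPoints(rc)
    print(nm,np.round(np.array([S(*q,z) for q in bp]),1).tolist(), len(xs))
T=readout.sense(); 
# target tool yaw: tool y along -stage y
for G in (75,):
    for ty in (.0,): pass
y=-R[:,1]; O=np.array(T['orientation']); print("yaw turn needed about world z deg",np.degrees(np.arctan2(*y[::-1])-np.arctan2(O[1,1],O[0,1])))
tgt=R@np.array([0,-.0225])+t; d=np.array([*tgt,.16])-T['ee_pos']; print("tgt",tgt,"tool-frame shift",np.round(O.T@d,4))
E
```

```text
pin+ [28.6 -6.3]
pin- [-27.5  -6.5]
plate [67.3 55.7]
plate [ 65.6 -81.5]
plate [-66.9 -79.1]
plate [-66.6  56.8]
jar cap [ 47.5 119. ]
coupon [[36.0, -22.2], [35.7, -53.8], [-77.5, -51.0], [-77.0, -19.8]] 333
tail [[12.2, 48.5], [9.3, 11.8], [-11.6, 13.5], [-8.6, 50.2]] 131
yaw turn needed about world z deg 5.639042873114646
tgt [0.561302   0.04801286] tool-frame shift [ 0.5468 -0.3894  0.1008]
```

```bash
python3 - <<'E'
from h import *
d=np.load("stage.npz"); a=d['a']; t=d['t']; R=np.array([[np.cos(a),-np.sin(a)],[np.sin(a),np.cos(a)]])
S=lambda u,v,z:(R.T@(ray("top",u,v,z)[:2]-t))*1e3
o=np.array([195,120]); cv=lambda q:(np.array(q)+.5)/4.6-.5+o
for q in ((287,280),(332,265),(380,408),(335,422)): print(np.round(S(*cv(q),.034),1))
E
```

```text
[ 35.3 -28.3]
[ 33.4 -53.6]
[-47.2 -46.4]
[-44.6 -21.5]
```

Stage pose is now good to about 1 mm when checked against the pins. The coupon is yawed about -5°, with its outer edge at y ≈ -51 near x = 0. I'll open to 74 mm, so one finger lands on the tail (inner face at y ≈ +18) and the other sits outside the coupon (y ≈ -56). I go to hover first.

```bash
python3 -m inch '[[0.030,-0.0215,0,0,0,0,84],[0.030,-0.0215,0,0,0,0,84],[0.030,-0.0215,0,0,0,0,84],[0.030,-0.0215,0,0,0,0,84],[0.030,-0.0215,0,0,0,0,84],[0.030,-0.0215,0,0,0,0,84],[0.030,-0.0215,0,0,0,0,84],[0.030,-0.0215,0,0,0,0,84],[0.030,-0.0215,0,0,0,0,84],[0.030,-0.0215,0,0,0,0,84],[0.030,-0.0215,0,0,0,0,84],[0.030,-0.0215,0,0,0,0,84],[0.030,-0.0215,0,0,0,0,84],[0.030,-0.0215,0,0,0,0,84],[0.030,-0.0215,0,0,0,0,84],[0.030,-0.0215,0,0,0,0,84],[0.030,-0.0215,0,0,0,0,84],[0.030,-0.0215,0,0,0,0,84],[0,0,0,0,0,-0.049,84],[0,0,0,0,0,-0.049,84]]' 40
cat >> h.py <<'E'
d_=np.load("stage.npz"); a_=d_['a']; t_=d_['t']; R_=np.array([[np.cos(a_),-np.sin(a_)],[np.sin(a_),np.cos(a_)]])
def st(sx=0,sy=-19.,z=None):
    s=readout.sense(); p=np.array(s['ee_pos']); O=np.array(s['orientation'])
    print("t",round(s['clock'],2),"tcp stage mm",np.round(R_.T@(p[:2]-t_)*1e3,1),"tip above stage mm",round((p[2]-.022-.024)*1e3,1),"gap",round(s['finger_gap']*1e3,1),"F stage",np.round(R_.T@np.array(s['wrist_force'])[:2],1),np.round(s['wrist_force'][2],1),"q",np.round(s['qpos'],2))
    y=-R_[:,1]; print("yaw err deg",round(float(np.degrees(np.arctan2(*y[::-1])-np.arctan2(O[1,1],O[0,1]))),2),"tilt",np.round(O[:2,2],4))
    w=R_@np.array([sx,sy])/1e3+t_; dd=np.array([*w,p[2] if z is None else z])-p; print("tool shift to target",np.round(O.T@dd,4))
E
python3 -c "
from h import *
st()"
```

```text
clock: 2.6
ee_pos: [0.5556, 0.0436, 0.2602]
orientation: [[0.91, 0.415, -0.001], [0.415, -0.91, 0.0], [-0.001, -0.001, -1.0]]
wrist_force: [-0.7, 0.2, 0.4]
finger_gap: 0.0739
t 2.6 tcp stage mm [ -7.  -24.1] tip above stage mm 214.2 gap 73.9 F stage [-0.6  0.5] 0.4 q [-0.13  0.39  1.4  -0.    1.36  1.01]
yaw err deg -0.11 tilt [-0.0011  0.0001]
tool shift to target [ 0.007  -0.0051 -0.    ]
```

```bash
python3 -m inch '[[0.007,-0.005,0.03,0,0,0,84],[0,0,0.03,0,0,0,84],[0,0,0.03,0,0,0,84],[0,0,0.03,0,0,0,84],[0,0,0.03,0,0,0,84],[0,0,0.02,0,0,0,84],[0,0,0,0,0,0,84]]' 40
python3 - <<'E'
from h import *
st()
for n,b in (("top",(195,320,120,245)),("scene",(185,310,150,275))):
    p,d=optics.snapshot(n); crop(p,*b,4.6,f"pics/{n}1.png"); np.save(f"pics/{n}1.npy",d)
E
```

```text
clock: 3.48
ee_pos: [0.5592, 0.0507, 0.0894]
orientation: [[0.911, 0.413, -0.003], [0.413, -0.911, 0.0], [-0.003, -0.002, -1.0]]
wrist_force: [0.5, 0.3, -0.9]
finger_gap: 0.074
t 3.48 tcp stage mm [ -0.8 -19.1] tip above stage mm 43.4 gap 74.0 F stage [0.6 0.1] -0.9 q [-0.12  0.58  1.58  0.    0.99  1.03]
yaw err deg 0.02 tilt [-0.0033  0.0004]
tool shift to target [ 0.0008 -0.0001 -0.    ]
```

```bash
sleep 2
```

```text
(no output)
```

View pics/scene1.png

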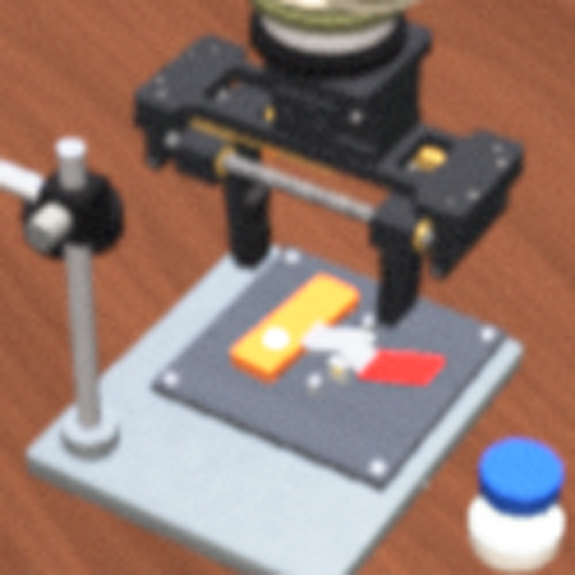

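View pics/top1.png

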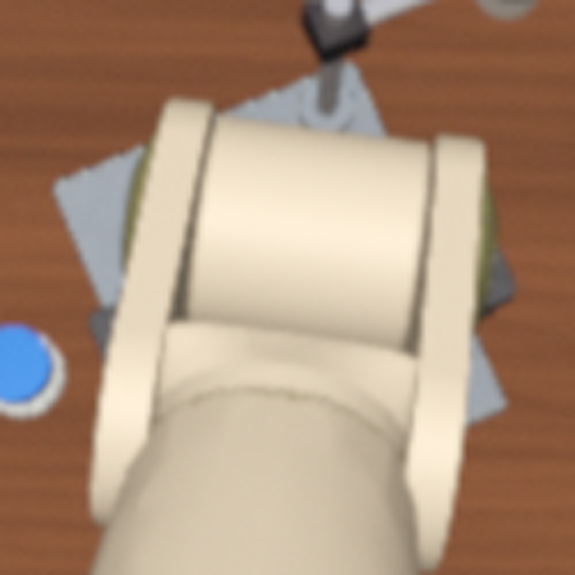

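```bash
python3 - <<'E'
from h import *
s=readout.sense(); p=np.array(s['ee_pos']); O=np.array(s['orientation'])
p0,_=optics.snapshot("scene")
k=9; b=(225,185); big=cv2.resize(p0[b[1]:b[1]+65,b[0]:b[0]+65],None,fx=k,fy=k,interpolation=cv2.INTER_CUBIC)
def dot(P,c):
    u=(proj("scene",P)-np.array(b)+.5)*k-.5; cv2.circle(big,tuple(int(x) for x in np.round(u)),4,c,1); return np.round(u)
for ty in (-.0370-.0175,-.037,.037,.037+.0175):
    for tx in (.009,-.009): print("tool",ty,tx,dot(p+O@np.array([tx,ty,.022]),(0,255,0)))
for x in (28,-28): print("pin",x,dot([*(R_@np.array([x,-6])/1e3+t_),.032],(255,255,0)))
cv2.imwrite("pics/s1b.png",big)
E
```

```text
tool -0.0545 0.009 [430. 325.]
tool -0.0545 -0.009 [464. 286.]
tool -0.037 0.009 [372. 301.]
tool -0.037 -0.009 [406. 264.]
tool 0.037 0.009 [133. 206.]
tool 0.037 -0.009 [168. 170.]
tool 0.0545 0.009 [ 78. 184.]
tool 0.0545 -0.009 [114. 149.]
pin 28 [256. 417.]
pin -28 [361. 300.]
```

```bash
sleep 2
```

```text
(no output)
```

View pics/s1b.png

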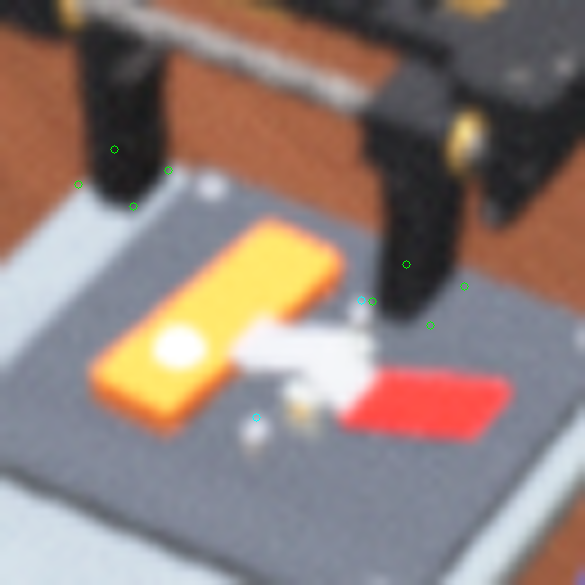

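The scene view shows the tail-side fingertip's bottom edge at (383–408, 310–320) and the coupon-side one at (97–130, 190–207). The tips are about 9 mm thick and agree with the stage frame to about 1–2 mm. To keep the pressing tip on the tail through the whole push, I narrow to 69 mm and shift to y = -20.5, then descend.

```bash
python3 -m inch '[[0.0008,0.0014,0.006,0,0,0,78.4],[0,0,0.006,0,0,0,78.4],[0,0,0.006,0,0,0,78.4],[0,0,0.004,0,0,0,78.4],[0,0,0.004,0,0,0,78.4],[0,0,0.004,0,0,0,78.4],[0,0,0.003,0,0,0,78.4],[0,0,0.003,0,0,0,78.4],[0,0,0,0,0,0,78.4]]' 40
python3 - <<'E'
from h import *
st(0,-20.5)
p,d=optics.snapshot("scene"); crop(p,225,290,185,250,9,"pics/s2.png")
E
```

```text
clock: 4.75
ee_pos: [0.5613, 0.0499, 0.055]
orientation: [[0.911, 0.413, -0.0], [0.413, -0.911, 0.0], [0.0, -0.0, -1.0]]
wrist_force: [-1.3, 0.9, 5.7]
finger_gap: 0.0687
t 4.75 tcp stage mm [  0.7 -20.8] tip above stage mm 9.0 gap 68.7 F stage [-0.8  1.3] 5.7 q [-0.12  0.64  1.59  0.    0.91  1.03]
yaw err deg 0.02 tilt [-0.0001  0.0003]
tool shift to target [-0.0007 -0.0003  0.    ]
```

```bash
sleep 2
```

```text
(no output)
```

View pics/s2.png

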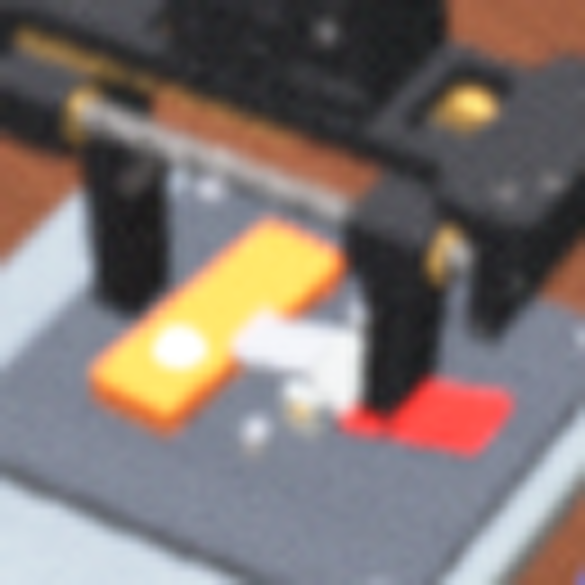

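The tail-side tip is on the red tail at (385,410), which is already turning (5.7 N). The other finger is clear outside the coupon at (130,305). I press down to the hard stop.

```bash
python3 -m inch '[[0,0,0.002,0,0,0,78.4],[0,0,0.002,0,0,0,78.4],[0,0,0.001,0,0,0,78.4],[0,0,0,0,0,0,78.4]]' 40
python3 -c "
from h import *
st(0,-20.5)"
python3 -m inch '[[0,0,0.001,0,0,0,78.4],[0,0,0,0,0,0,78.4]]'
python3 -c "
from h import *
st(0,-20.5)"
```

```text
clock: 5.3
ee_pos: [0.5614, 0.0497, 0.0504]
orientation: [[0.911, 0.413, 0.0], [0.413, -0.911, -0.0], [0.0, 0.0, -1.0]]
wrist_force: [-2.4, 0.6, 8.6]
finger_gap: 0.069
t 5.3 tcp stage mm [  0.8 -21. ] tip above stage mm 4.4 gap 69.0 F stage [-1.9  1.5] 8.6 q [-0.12  0.64  1.59  0.    0.9   1.03]
yaw err deg 0.01 tilt [ 0.0003 -0.    ]
tool shift to target [-0.0008 -0.0005 -0.    ]
clock: 5.55
ee_pos: [0.5614, 0.0496, 0.0496]
orientation: [[0.911, 0.413, 0.0], [0.413, -0.911, -0.0], [0.0, 0.0, -1.0]]
wrist_force: [-3.3, -2.3, 10.5]
finger_gap: 0.0693
t 5.55 tcp stage mm [  0.8 -21.1] tip above stage mm 3.6 gap 69.3 F stage [-4.  -0.7] 10.5 q [-0.12  0.64  1.59 -0.    0.9   1.03]
yaw err deg 0.01 tilt [ 0.0005 -0.0002]
tool shift to target [-0.0008 -0.0006 -0.    ]
```

```bash
python3 -m inch '[[0,0,0.001,0,0,0,78.4],[0,0,0,0,0,0,78.4]]' 
python3 -c "
from h import *
st(0,-20.5)"
python3 -m inch '[[0,0,0.0005,0,0,0,78.4],[0,0,0,0,0,0,78.4]]'
python3 -c "
from h import *
st(0,-20.5)"
```

```text
clock: 5.8
ee_pos: [0.5616, 0.0495, 0.0493]
orientation: [[0.911, 0.413, 0.001], [0.413, -0.911, -0.0], [0.001, 0.001, -1.0]]
wrist_force: [-6.0, -1.4, 15.6]
finger_gap: 0.0692
t 5.8 tcp stage mm [  0.9 -21.2] tip above stage mm 3.3 gap 69.2 F stage [-6.1  1.2] 15.6 q [-0.12  0.64  1.59 -0.    0.9   1.03]
yaw err deg 0.0 tilt [ 0.0007 -0.0003]
tool shift to target [-0.0009 -0.0007 -0.    ]
clock: 6.05
ee_pos: [0.5616, 0.0495, 0.0492]
orientation: [[0.91, 0.414, 0.001], [0.414, -0.91, -0.0], [0.001, 0.001, -1.0]]
wrist_force: [-7.9, -1.6, 20.9]
finger_gap: 0.0687
t 6.05 tcp stage mm [  0.9 -21.2] tip above stage mm 3.2 gap 68.7 F stage [-7.8  1.8] 20.9 q [-0.12  0.64  1.59 -0.    0.9   1.02]
yaw err deg -0.01 tilt [ 0.0008 -0.0003]
tool shift to target [-0.0009 -0.0007 -0.    ]
```

At the hard stop: the tip is steady at 3.2 mm while the force rises to 21 N. Now I push towards stage +y (tool -y), starting with 14 mm.

```bash
python3 -m inch '[[0,-0.002,0,0,0,0,78.4],[0,-0.002,0,0,0,0,78.4],[0,-0.002,0,0,0,0,78.4],[0,-0.002,0,0,0,0,78.4],[0,-0.002,0,0,0,0,78.4],[0,-0.002,0,0,0,0,78.4],[0,-0.002,0,0,0,0,78.4],[0,0,0,0,0,0,78.4]]' 
python3 - <<'E'
from h import *
st(0,0)
p,d=optics.snapshot("scene"); crop(p,225,290,185,250,9,"pics/s3.png")
E
```

```text
clock: 7.05
ee_pos: [0.5579, 0.0611, 0.0494]
orientation: [[0.911, 0.413, 0.007], [0.413, -0.911, -0.002], [0.005, 0.005, -1.0]]
wrist_force: [3.8, -8.1, 12.7]
finger_gap: 0.0694
t 7.05 tcp stage mm [ 2.3 -9.2] tip above stage mm 3.4 gap 69.4 F stage [ 0.2 -8.9] 12.7 q [-0.1   0.64  1.61 -0.    0.89  1.05]
yaw err deg 0.03 tilt [ 0.0069 -0.0022]
tool shift to target [-0.0023 -0.0092 -0.0001]
```

```bash
sleep 2
```

```text
(no output)
```

View pics/s3.png

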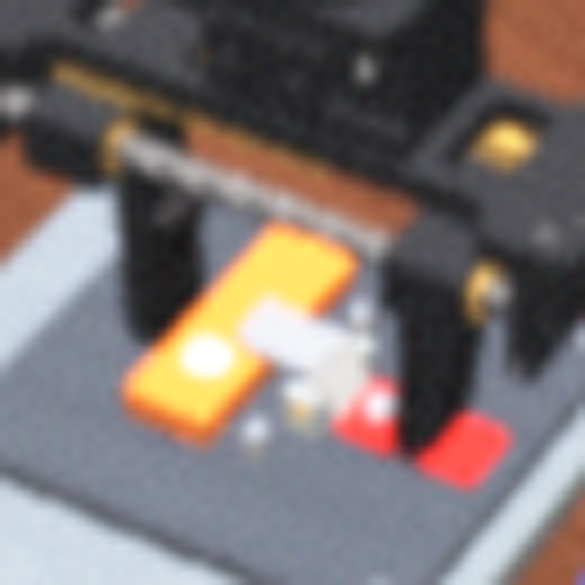

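The tail is flat and the coupon (203,355) is moving under the nose. I continue with a little more downward hold and an x correction.

```bash
python3 -m inch '[[-0.001,-0.0015,0.0005,0,0,0,78.4],[-0.0005,-0.0015,0,0,0,0,78.4],[0,-0.0015,0,0,0,0,78.4],[0,-0.0015,0,0,0,0,78.4],[0,0,0,0,0,0,78.4]]' 
python3 -c "
from h import *
st(0,0)"
```

```text
clock: 7.72
ee_pos: [0.5547, 0.0657, 0.0494]
orientation: [[0.911, 0.413, 0.009], [0.413, -0.911, -0.002], [0.007, 0.006, -1.0]]
wrist_force: [2.9, -8.2, 15.0]
finger_gap: 0.0693
t 7.72 tcp stage mm [ 1.3 -3.7] tip above stage mm 3.4 gap 69.3 F stage [-0.7 -8.7] 15.0 q [-0.09  0.63  1.62 -0.    0.88  1.06]
yaw err deg 0.04 tilt [ 0.0087 -0.0025]
tool shift to target [-0.0013 -0.0037 -0.    ]
```

```bash
python3 -m inch '[[0,-0.001,0,0,0,0,78.4],[0,-0.001,0,0,0,0,78.4],[0,-0.001,0,0,0,0,78.4],[0,0,0,0,0,0,78.4]]' 
python3 - <<'E'
from h import *
st(0,0)
p,d=optics.snapshot("scene"); crop(p,225,290,185,250,9,"pics/s4.png")
E
```

```text
clock: 8.22
ee_pos: [0.5534, 0.0684, 0.0494]
orientation: [[0.911, 0.413, 0.009], [0.413, -0.911, -0.003], [0.007, 0.006, -1.0]]
wrist_force: [4.0, -8.7, 14.7]
finger_gap: 0.0689
t 8.22 tcp stage mm [ 1.3 -0.7] tip above stage mm 3.4 gap 68.9 F stage [ 0.1 -9.5] 14.7 q [-0.09  0.63  1.62 -0.    0.88  1.06]
yaw err deg 0.04 tilt [ 0.0085 -0.0026]
tool shift to target [-0.0013 -0.0007 -0.    ]
```

```bash
sleep 2
```

```text
(no output)
```

View pics/s4.png

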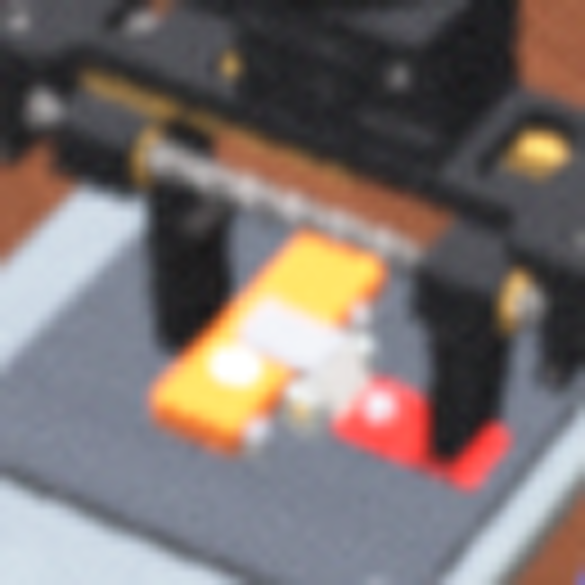

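The coupon is almost at both pins: the near one at (258,430), the far one at (362,310). I creep on until the force shows contact with the pins.

```bash
python3 -m inch '[[0,-0.0005,0,0,0,0,78.4],[0,-0.0005,0,0,0,0,78.4],[0,0,0,0,0,0,78.4]]' 
python3 -c "
from h import *
st(0,0)"
python3 -m inch '[[0,-0.0005,0,0,0,0,78.4],[0,-0.0005,0,0,0,0,78.4],[0,0,0,0,0,0,78.4]]' 
python3 -c "
from h import *
st(0,0)"
```

```text
clock: 8.65
ee_pos: [0.5533, 0.0687, 0.0495]
orientation: [[0.911, 0.413, 0.009], [0.413, -0.911, -0.003], [0.007, 0.007, -1.0]]
wrist_force: [4.7, -12.9, 14.6]
finger_gap: 0.0688
t 8.65 tcp stage mm [ 1.3 -0.3] tip above stage mm 3.5 gap 68.8 F stage [ -1.1 -13.7] 14.6 q [-0.09  0.63  1.62 -0.    0.88  1.06]
yaw err deg 0.04 tilt [ 0.0092 -0.0035]
tool shift to target [-0.0013 -0.0003 -0.    ]
clock: 9.02
ee_pos: [0.5532, 0.0689, 0.0495]
orientation: [[0.911, 0.413, 0.01], [0.413, -0.911, -0.005], [0.007, 0.008, -1.0]]
wrist_force: [5.8, -16.8, 14.2]
finger_gap: 0.069
t 9.03 tcp stage mm [ 1.3 -0.1] tip above stage mm 3.5 gap 69.0 F stage [ -1.6 -17.7] 14.2 q [-0.08  0.63  1.62 -0.    0.88  1.06]
yaw err deg 0.03 tilt [ 0.01   -0.0046]
tool shift to target [-0.0013 -0.0001 -0.    ]
```

```bash
python3 -m inch '[[0,-0.0005,0,0,0,0,78.4],[0,-0.0005,0,0,0,0,78.4],[0,-0.0005,0,0,0,0,78.4],[0,0,0,0,0,0,78.4],[0,0,0,0,0,0,78.4]]' 
python3 - <<'E'
from h import *
st(0,0)
p,d=optics.snapshot("scene"); crop(p,225,290,185,250,9,"pics/s5.png")
cv2.imwrite("pics/s5full.png",p)
E
```

```text
clock: 9.65
ee_pos: [0.5532, 0.0692, 0.0497]
orientation: [[0.911, 0.413, 0.011], [0.413, -0.911, -0.006], [0.008, 0.01, -1.0]]
wrist_force: [7.3, -25.1, 12.7]
finger_gap: 0.0689
t 9.65 tcp stage mm [1.4 0.2] tip above stage mm 3.7 gap 68.9 F stage [ -3.7 -25.9] 12.7 q [-0.08  0.63  1.62 -0.01  0.88  1.07]
yaw err deg 0.03 tilt [ 0.0112 -0.0063]
tool shift to target [-0.0014  0.0002 -0.    ]
```

```bash
sleep 2
```

```text
(no output)
```

View pics/s5.png

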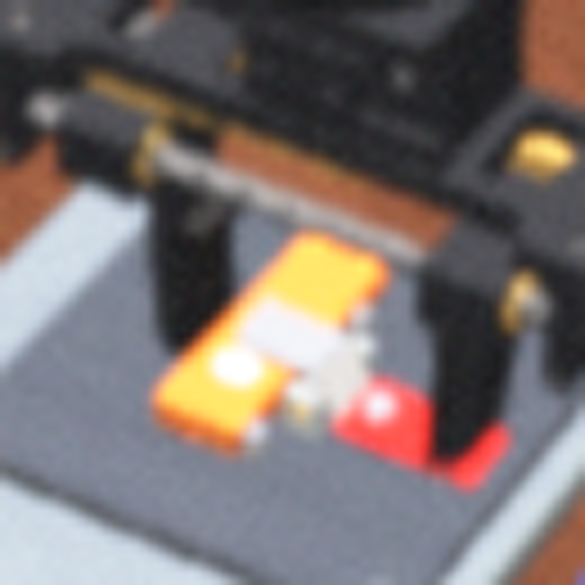

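Both pins now appear to touch the coupon's edge, with a push force of 26 N and no travel. I check this against the projected home outline.

```bash
python3 - <<'E'
from h import *
p=cv2.imread("pics/s5full.png"); k=12; b=(238,205); big=cv2.resize(p[b[1]:b[1]+40,b[0]:b[0]+45],None,fx=k,fy=k,interpolation=cv2.INTER_CUBIC)
q=lambda x,y,z:tuple(int(v) for v in np.round((proj("scene",[*(R_@np.array([x,y])/1e3+t_),z])+np.array([0,.8])-np.array(b)+.5)*k-.5))
for x in (28,-28): cv2.circle(big,q(x,-6,.032),4,(255,255,0),1)
for cx in (-5,):
    P=[q(cx+sx*40,y,.034) for sx,y in ((-1,-9),(1,-9),(1,-35),(-1,-35))]; cv2.polylines(big,[np.array(P)],True,(0,255,0),1)
cv2.imwrite("pics/s5e.png",big)
E
sleep 2
```

```text
(no output)
```

View pics/s5e.png

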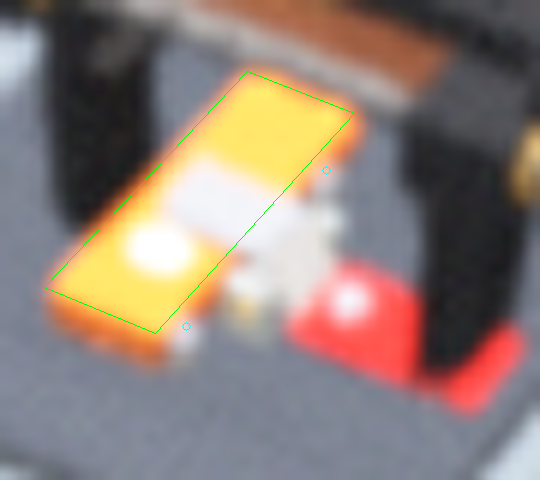

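The orange top face matches the home outline, with its edge parallel and touching both pins. Before letting go of the tail, I relieve the push so that lifting doesn't drag the coupon.

```bash
python3 -m inch '[[0,0.001,0,0,0,0,78.4],[0,0.001,0,0,0,0,78.4],[0,0,0,0,0,0,78.4]]' 
python3 -c "
from h import *
st(0,0)"
python3 -m inch '[[0,0.0005,0,0,0,0,78.4],[0,0.0005,0,0,0,0,78.4],[0,0,0,0,0,0,78.4]]' 
python3 -c "
from h import *
st(0,0)"
```

```text
clock: 10.07
ee_pos: [0.5532, 0.069, 0.0495]
orientation: [[0.911, 0.413, 0.009], [0.413, -0.911, -0.004], [0.007, 0.007, -1.0]]
wrist_force: [4.6, -13.1, 13.7]
finger_gap: 0.0692
t 10.07 tcp stage mm [ 1.3 -0. ] tip above stage mm 3.5 gap 69.2 F stage [ -1.3 -13.8] 13.7 q [-0.08  0.63  1.62 -0.    0.88  1.06]
yaw err deg 0.05 tilt [ 0.0093 -0.0036]
tool shift to target [-0.0013 -0.     -0.    ]
clock: 10.45
ee_pos: [0.5532, 0.0689, 0.0494]
orientation: [[0.911, 0.413, 0.008], [0.413, -0.911, -0.002], [0.007, 0.006, -1.0]]
wrist_force: [3.0, -8.2, 14.6]
finger_gap: 0.0692
t 10.45 tcp stage mm [ 1.3 -0.1] tip above stage mm 3.4 gap 69.2 F stage [-0.6 -8.8] 14.6 q [-0.09  0.63  1.62 -0.    0.88  1.06]
yaw err deg 0.04 tilt [ 0.0085 -0.0024]
tool shift to target [-0.0013 -0.0001 -0.    ]
```

```bash
python3 -m inch '[[0,0.0005,0,0,0,0,78.4],[0,0.0005,0,0,0,0,78.4],[0,0,0,0,0,0,78.4]]' 
python3 -c "
from h import *
st(0,0)"
python3 -m inch '[[0,0.0005,0,0,0,0,78.4],[0,0.0005,0,0,0,0,78.4],[0,0,0,0,0,0,78.4]]' 
python3 -c "
from h import *
st(0,0)"
```

```text
clock: 10.82
ee_pos: [0.5532, 0.0689, 0.0494]
orientation: [[0.911, 0.413, 0.008], [0.413, -0.911, -0.001], [0.006, 0.004, -1.0]]
wrist_force: [2.5, -3.4, 17.0]
finger_gap: 0.0691
t 10.82 tcp stage mm [ 1.3 -0.2] tip above stage mm 3.4 gap 69.1 F stage [ 0.8 -4.1] 17.0 q [-0.09  0.63  1.62 -0.    0.88  1.06]
yaw err deg 0.04 tilt [ 0.0076 -0.0012]
tool shift to target [-0.0013 -0.0002 -0.    ]
clock: 11.2
ee_pos: [0.5532, 0.0687, 0.0493]
orientation: [[0.911, 0.413, 0.007], [0.413, -0.911, 0.0], [0.006, 0.003, -1.0]]
wrist_force: [0.6, 0.8, 18.1]
finger_gap: 0.0695
t 11.2 tcp stage mm [ 1.2 -0.3] tip above stage mm 3.3 gap 69.5 F stage [0.9 0.5] 18.1 q [-0.09  0.63  1.62  0.    0.88  1.06]
yaw err deg 0.04 tilt [0.0066 0.0001]
tool shift to target [-0.0012 -0.0003 -0.    ]
```

```bash
python3 -m inch '[[0,0.0005,0,0,0,0,78.4],[0,0.0003,0,0,0,0,78.4],[0,0,0,0,0,0,78.4],[0,0,-0.002,0,0,0,78.4],[0,0,-0.002,0,0,0,78.4],[0,0,-0.002,0,0,0,78.4],[0,0,-0.002,0,0,0,78.4],[0,0,-0.002,0,0,0,78.4],[0,0,0,0,0,0,78.4]]' 
python3 - <<'E'
from h import *
st(0,0)
p,d=optics.snapshot("scene"); crop(p,225,290,185,250,9,"pics/s6.png")
E
```

```text
clock: 12.32
ee_pos: [0.5511, 0.0677, 0.0566]
orientation: [[0.911, 0.413, -0.001], [0.413, -0.911, -0.0], [-0.001, -0.0, -1.0]]
wrist_force: [1.1, -2.6, 1.9]
finger_gap: 0.069
t 12.32 tcp stage mm [-1.2 -0.3] tip above stage mm 10.6 gap 69.0 F stage [-0.1 -2.8] 1.9 q [-0.09  0.62  1.62 -0.    0.91  1.06]
yaw err deg 0.01 tilt [-0.0009 -0.0003]
tool shift to target [ 0.0012 -0.0003 -0.    ]
```

```bash
sleep 2
```

```text
(no output)
```

View pics/s6.png

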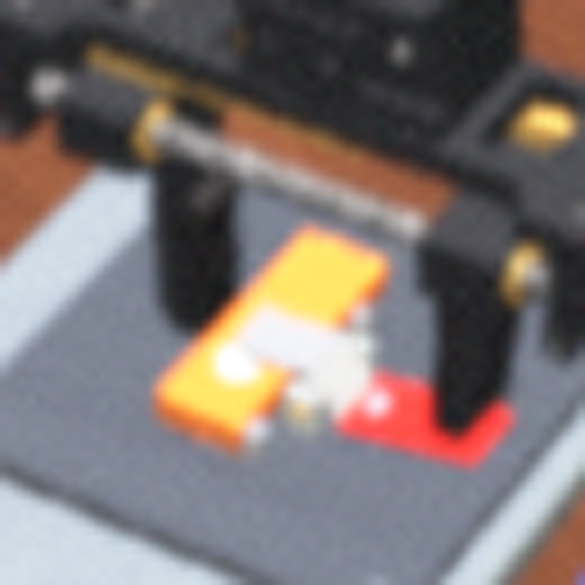

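The nose is coming down on the coupon, which is still against both pins. I move the finger 2 mm off the coupon edge and go up.

```bash
python3 -m inch '[[0,0.001,0,0,0,0,78.4],[0,0.001,0,0,0,0,78.4],[0,0,-0.003,0,0,0,78.4],[0,0,-0.004,0,0,0,78.4],[0,0,-0.006,0,0,0,78.4],[0,0,-0.02,0,0,0,78.4],[0,0,-0.03,0,0,0,78.4],[0,0,-0.03,0,0,0,78.4],[0,0,-0.03,0,0,0,78.4],[0,0,-0.03,0,0,0,78.4],[0,0,-0.03,0,0,0,78.4],[0,0,0,0,0,0,78.4]]' 
python3 - <<'E'
from h import *
st(0,0)
p,d=optics.snapshot("scene"); crop(p,225,290,185,250,9,"pics/s7.png")
cv2.imwrite("pics/s7full.png",p)
b=(238,205);k=12; big=cv2.resize(p[b[1]:b[1]+40,b[0]:b[0]+45],None,fx=k,fy=k,interpolation=cv2.INTER_CUBIC)
q=lambda x,y,z:tuple(int(v) for v in np.round((proj("scene",[*(R_@np.array([x,y])/1e3+t_),z])+np.array([0,.8])-np.array(b)+.5)*k-.5))
for x in (28,-28): cv2.circle(big,q(x,-6,.032),4,(255,255,0),1)
P=[q(-5+sx*40,y,.034) for sx,y in ((-1,-9),(1,-9),(1,-35),(-1,-35))]; cv2.polylines(big,[np.array(P)],True,(0,255,0),1)
cv2.imwrite("pics/s7e.png",big)
E
```

```text
clock: 13.88
ee_pos: [0.5528, 0.066, 0.2418]
orientation: [[0.911, 0.413, 0.004], [0.413, -0.911, -0.0], [0.004, 0.002, -1.0]]
wrist_force: [-1.1, 0.2, -1.0]
finger_gap: 0.069
t 13.88 tcp stage mm [-0.3 -2.6] tip above stage mm 195.8 gap 69.0 F stage [-0.9  0.6] -1.0 q [-0.09  0.4   1.43 -0.    1.31  1.05]
yaw err deg 0.02 tilt [ 0.0043 -0.0004]
tool shift to target [ 0.0003 -0.0026 -0.    ]
```

```bash
sleep 2
```

```text
(no output)
```

View pics/s7e.png

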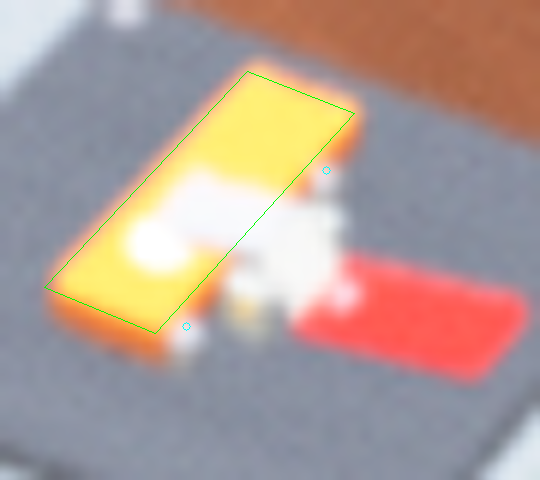

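View pics/s7full.png

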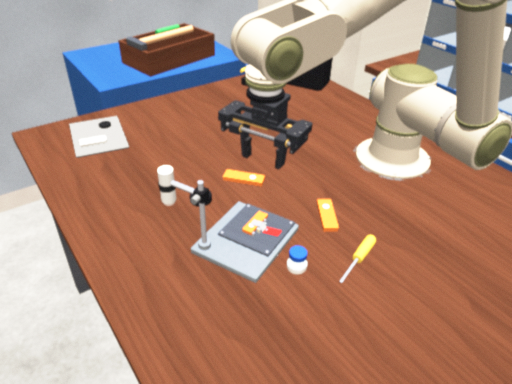

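In the scene view the coupon sits at the home outline, the tail has sprung part-way up, and the loose items are unmoved. I move the arm aside to get a clear top view for the last check.

```bash
python3 -m inch '[[0,0,-0.02,0,0,0,78.4],[-0.033,0.02,0,0,0,0,78.4],[-0.033,0.02,0,0,0,0,78.4],[-0.033,0.02,0,0,0,0,78.4],[-0.033,0.02,0,0,0,0,78.4],[-0.033,0.02,0,0,0,0,78.4],[-0.033,0.02,0,0,0,0,78.4],[-0.033,0.02,0,0,0,0,78.4],[-0.033,0.02,0,0,0,0,78.4],[-0.033,0.02,0,0,0,0,78.4],[0,0,0,0,0,0,78.4]]' 
python3 - <<'E'
from h import *
st(0,0)
p,d=optics.snapshot("top"); cv2.imwrite("pics/top8.png",p); 
b=(228,165);k=10; big=cv2.resize(p[b[1]:b[1]+60,b[0]:b[0]+60],None,fx=k,fy=k,interpolation=cv2.INTER_CUBIC); cv2.imwrite("pics/top8raw.png",big.copy())
q=lambda x,y,z:tuple(int(v) for v in np.round((proj("top",[*(R_@np.array([x,y])/1e3+t_),z])-np.array(b)+.5)*k-.5))
for x in (28,-28): cv2.circle(big,q(x,-6,.032),4,(255,255,0),1)
P=[q(-5+sx*40,y,.034) for sx,y in ((-1,-9),(1,-9),(1,-35),(-1,-35))]; cv2.polylines(big,[np.array(P)],True,(0,255,0),1)
cv2.imwrite("pics/top8e.png",big)
a=cv2.imread("pics/top0.png")
g=cv2.absdiff(a,p).max(2); ys,xs=np.nonzero(g>60); print("changed px (excluding arm rows>300):",[(x,y) for x,y in zip(xs,ys) if y<290 and not(225<x<290 and 165<y<225)][:20])
s=cv2.imread("pics/s7full.png")
E
```

```text
clock: 15.3
ee_pos: [0.3548, -0.2216, 0.2585]
orientation: [[0.912, 0.41, -0.002], [0.41, -0.912, 0.001], [-0.001, -0.002, -1.0]]
wrist_force: [0.2, -0.2, -0.5]
finger_gap: 0.069
t 15.3 tcp stage mm [-299.4 -182.6] tip above stage mm 212.5 gap 69.0 F stage [ 0.1 -0.3] -0.5 q [-0.84  0.08  1.79 -0.    1.27  0.31]
yaw err deg 0.22 tilt [-0.0016  0.0015]
tool shift to target [ 2.987e-01 -1.838e-01  1.000e-04]
changed px (excluding arm rows>300): [(np.int64(459), np.int64(251)), (np.int64(460), np.int64(251)), (np.int64(461), np.int64(251)), (np.int64(462), np.int64(251)), (np.int64(463), np.int64(251)), (np.int64(464), np.int64(251)), (np.int64(465), np.int64(251)), (np.int64(473), np.int64(251)), (np.int64(474), np.int64(251)), (np.int64(457), np.int64(252)), (np.int64(458), np.int64(252)), (np.int64(459), np.int64(252)), (np.int64(460), np.int64(252)), (np.int64(461), np.int64(252)), (np.int64(462), np.int64(252)), (np.int64(463), np.int64(252)), (np.int64(464), np.int64(252)), (np.int64(465), np.int64(252)), (np.int64(466), np.int64(252)), (np.int64(473), np.int64(252))]
```

```bash
sleep 2
```

```text
(no output)
```

View pics/top8e.png

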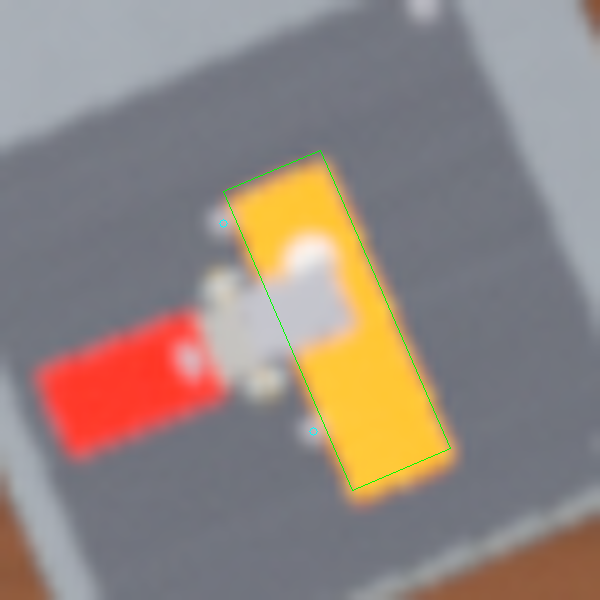

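View pics/top8.png

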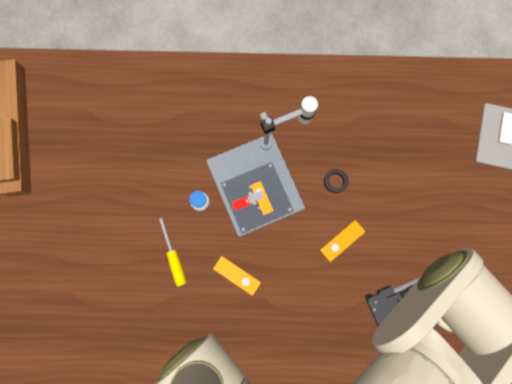

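```bash
python3 - <<'E'
from h import *
p=cv2.imread("pics/top8.png").astype(np.float32); sat=(p[...,2]-p[...,0])  # orange: R-B high
S=lambda u,v,z:(R_.T@(ray("top",u,v,z)[:2]-t_))*1e3
def edge(xs,y0):
    L=[]
    for x in xs:
        ys=np.arange(y0-6,y0+6.01,.1); uv=np.array([proj("top",[*(R_@np.array([x,y])/1e3+t_),.034]) for y in ys],np.float32)
        v=cv2.remap(sat,uv[:,0].reshape(-1,1),uv[:,1].reshape(-1,1),cv2.INTER_LINEAR).ravel()
        m=(v.max()+v.min())/2; i=np.nonzero(np.diff(np.sign(v-m)))[0]
        if len(i): L.append((x,ys[i[0] if y0<-20 else i[-1]]))
    L=np.array(L); c=np.polyfit(L[:,0],L[:,1],1); print(y0,"slope deg",np.degrees(np.arctan(c[0])).round(2),"y at 0",c[1].round(2),"n",len(L))
edge(range(-42,30,2),-35); edge(list(range(-42,-32,2))+list(range(-22,-13,2))+list(range(14,23,2)),-9)
E
```

```text
Traceback (most recent call last):
  File "h.py", line 10, in proj
    R,t,f,cx,cy=cam(n); p=R@np.asarray(P,float)+t; return np.array([f*p[0]/p[2]+cx,f*p[1]/p[2]+cy])
                ~~~^^^
  File "h.py", line 4, in cam
    c=optics.calibration(n); R,_=cv2.Rodrigues(c['rvec']); f=192/np.tan(np.radians(c['fov_y']/2))
ValueError: time passes only in moves, steps and waits
```

```bash
sed -i 's/^def cam(n):/import functools\n@functools.lru_cache(None)\ndef cam(n):/' h.py; python3 - <<'E'
from h import *
p=cv2.imread("pics/top8.png").astype(np.float32); sat=(p[...,2]-p[...,0])
def edge(xs,y0):
    L=[]
    for x in xs:
        ys=np.arange(y0-6,y0+6.01,.1); uv=np.array([proj("top",[*(R_@np.array([x,y])/1e3+t_),.034]) for y in ys],np.float32)
        v=cv2.remap(sat,uv[:,0].reshape(-1,1),uv[:,1].reshape(-1,1),cv2.INTER_LINEAR).ravel()
        m=(v.max()+v.min())/2; i=np.nonzero(np.diff(np.sign(v-m)))[0]
        if len(i): L.append((x,ys[i[0] if y0<-20 else i[-1]]))
    L=np.array(L); c=np.polyfit(L[:,0],L[:,1],1); print(y0,"slope deg",np.degrees(np.arctan(c[0])).round(2),"y at 0",c[1].round(2),"n",len(L))
edge(range(-42,30,2),-35); edge(list(range(-42,-32,2))+list(range(-22,-13,2))+list(range(14,23,2)),-9)
print(readout.sense()['clock'])
E
```

```text
-35 slope deg -0.04 y at 0 -35.61 n 36
-9 slope deg -0.02 y at 0 -8.16 n 15
15.35
```

The edges are parallel to stage x within 0.05°, and the centre is at y ≈ -21.9 mm (home is -22). I hand the job in.

```bash
python3 -c "
from workcell import r
print(r.finish_job())"
```

```text
the job is handed in; nothing more can be done
None
```

The coupon is fully home and clamped by the clip, and I handed the job in at about 15.4 s of the 38 s.

I pressed the red tail to its hard stop with one fingertip (about 21 N, tip 3.2 mm above the stage). While holding it, I pushed the coupon under the nose with the other fingertip until the push force rose to 26 N with no further travel. I then eased the push off, let the tail rise, and moved the arm clear.

**Last checks:**
- **Coupon position:** in a clear top view its long edges are parallel to stage x within 0.05°. Its centre is at y ≈ -21.9 mm (home is -22), and it touches both pins.
- **Clip:** the tail has sprung part-way up and the nose rests on the coupon. I saw this in the pictures but did not measure the clip's angle.
- **Other items:** the screwdriver, tape roll and jar look unmoved. The part of the picture comparison I printed showed only the arm's new place.
- **Robot:** it is touching nothing, with about 0.5 N on the wrist.

**What disagreed:**
- **Scene camera:** it read about 1–2 px off the top camera, so I used the top camera for positions.
- **Coupon size:** the coupon measured about 1.4 mm too wide in the top view, which is edge blur.

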